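# Turn a bearing ball in its dish in the beam of the timed inspection lamp

### The job

Check the loose bearing ball at the inspection lamp: wind the lamp's spring timer clockwise all the way to its stop, then lift the dish by its handle and hold it for a full second in the beam in front of the lamp glass, with the ball level with the glass and the handle still pointing off to the side, crosswise to the beam. Then, keeping the ball in the beam, turn the dish smoothly through a quarter turn about the ball until its handle points straight away from the lamp, and finish while still holding it up there. Keep the dish level and the ball in its middle the whole time, and leave the other things on the bench where they are.

Things in the scene. Friction and masses are not known exactly. Their poses are not given: they have to be found in the camera images.
- lamp: bench inspection lamp, fixed: grey slab x -60..70, y -180..180 mm, 20 mm high (origin on the bench under its middle). Green lamp head 80 mm across on a post shines level along the lamp's -x: axis at y = 100 mm, 130 mm above the bench, glass at x = -35 mm, head up to 170 mm high. Grey timer box 120 x 120 mm, 60 mm high, centred on x = -60, y = -120 mm
- beam (a point): the point in the air where the ball is to be held: on the axis of the lamp head, 130 mm in front of the glass and 130 mm above the bench. Axes as those of the lamp: +x points to the lamp, -x straight away from it
- timer (a joint): winding key of the spring timer, on top of the timer box: angle wound in rad, growing clockwise seen from above; 0 run down, 3.4 at the stop (fully wound). It stays where it is let go; winding takes 0.06 N m at first, 0.10 N m at the end. The range is more than one grasp turns: wind, let go, turn back, take it again
- key_grip (a point): grip point of the key, on its vertical axis, 95 mm above the bench. The key is an upright flat aluminium wing 42 mm long (x), 10 mm thick (y), 78 to 108 mm above the bench; z up; the axes turn with the key. Below it a black collar of 22 mm radius, top at 68 mm. A red line marks its -x half; it meets the dial's red tick when fully wound
- dish: ball dish, loose, about 0.24 kg: shallow round steel dish 145 mm across, 30 mm high, lined with blue rubber, on a 92 mm foot; origin under its middle, z up, x out along its one straight orange handle (76 to 176 mm out, 16 mm wide, 18 mm tall, centre line 36 mm above the underside). At the start the handle points to the lamp's +y, crosswise to the beam to within 0.12 rad
- dish_mid (a point): middle of the dish's inner floor, 12 mm above its underside; axes as the dish. The floor dips gently to here: 3 mm higher at 40 mm out, 8 mm at 62 mm out, then the rim, 18 mm higher
- dish_grip (a point): a good point to grip the handle from above: on its centre line, 95 mm out from the middle of the dish, 36 mm above the underside; axes as the dish
- ball_center (a point): centre of the loose steel bearing ball, 26 mm across, 70 g, lying in the middle of the dish, its centre then 25 mm above the dish's underside. It rolls freely if the dish is tilted or jerked (its orientation means nothing)
- flange: bystander, loose: a turned steel hub flange, 110 mm across, 45 mm high; origin under its middle
- stock_bin: bystander, loose: a green open stock bin of nuts, 120 mm along x, 90 mm along y, 60 mm high; origin under its middle
- oil_tin: bystander, loose: a blue and yellow tin, 60 mm across, 100 mm high; origin under its middle

How it is judged:
By the outcome, as a careful person would: the job done as asked, in the order asked, and still so for the second after the job is handed in, while the arm keeps its last pose, push and grip.
It also fails if it takes over 69 s, if anything falls off the work surface, if the arm or the gripper's body presses on something with over 40 N, if the wrist force passes 120 N, or if a joint passes its speed limit or range.

### The arm

A 6-joint arm with a two-finger parallel gripper is mounted at the origin on the work surface. World frame = base frame: x ahead of the robot, y to its left, z up, the work surface at z = 0. Lengths are in mm, angles in rad, forces in N, time in s.
With the tool pointing down it reaches from about 250 to 850 mm from the base axis. Payload 12.5 kg.
Tool frame: the origin (TCP) lies on the centre line of the jaws, within the pads' length; the fingertips stand ahead of it and the grasp point (between the pads) lies 3 mm ahead of it (tip_extent is the z of the fingertips in the tool frame, in mm); z points along the fingers, y is the line along which they close (so a half turn about z gives the same grasp; the last joint's range is limited). The gripper opens to 93 mm and grips with 3 to 60 N. Pads are 15 mm wide; open, the fingers measure 128 mm over their backs; the gripper's body (75 mm by 188 mm) begins 65 mm behind the grasp point.
Start: joints at [1.023, 0.351, 1.652, -0, 1.139, -0.085], TCP at [245.518, 492.143, 212.433] pointing down, gripper open.
Joint ranges: [-2.75, 2.75], [-0.79, 2.1], [0.01, 2.65], [-1.57, 4.71], [0.07, 3.14], [-2.87, 2.87]. Speed limits (rad/s): [2.22, 2.22, 2.79, 3.14, 3.14, 3.14].

### API

Orientations are given as a rotation vector (axis times angle).
In Python, from cell import read_state, read_camera, finish_job, recognise, masks_of, tip_extent gives the robot as it stands.
- The arm moves only by the tool send_rows, never from a script. Its argument "plan" is a list of rows, each a list of 5 numbers: the opening, from 0 (shut) to 1 (fully open), then the shift along the tool's x, y, z in cm, then the turn about the tool's z in rad. A call has 1 to 20 rows; each row shifts and turns the commanded pose from where the row before left it, along the tool's axes as they then stand; what a row does not reach is not made up. A row lasts 1/8 s, in which the tool goes at most 62.5 mm and 10.7 degrees, less where a joint would pass 70% of its speed; a pose out of reach is approached as far as the arm can. A call is refused whole if a number of a shift passes 6.25 or a number of a turn 0.188, either way. A call with a gripper value outside its range is refused whole. The fingers move at their own pace and stop on an object; "newtons" is the grip in N (left out, the last holds). Time passes only in rows, so rows that do not move let the fingers close. It gives the time, the measured TCP pose, the force, the opening and the grip force at its end, in the units of the state.
- read_state(): the state, without advancing time (a new reading comes with each control period).
- read_camera(name): name is "scene" or "top" or "wrist"; returns a dict with "pixels" (400x640x3 uint8, blue, green, red), "intrinsics" (3x3 intrinsics, pixels), "R" (3x3) and "t" (3): a world point X has camera coordinates R X + t; the wrist camera has in their place "mount" (4x4, takes a point from camera to tool coordinates, whose origin is the TCP and whose axes are the flange's). Camera axes: x right, y down, z forward; pixel columns grow to the right and rows downward; lengths in mm; the calibration is good to about 2 mm. A picture is of the moment at which its call begins: read the wrist's pose just before it. There is no depth.
- finish_job(): hands the job in; it is judged then, once.
Trained networks look in a picture, given as the dict that the camera call returned (one of the last four; its "shot" number tells which), for a name from the list of things; names that differ only in an ending like _2 or _b are one class to them, and where a whole thing is asked for, a point or a joint stands for the part that bears it (a point fixed in the world has none). Each returns a list of dicts, best first, with "conf" (0 to 1); they miss things now and then, are a little off and sometimes report something else, mostly with a low value. They report only what shows in the picture. A call takes as long as a camera call.
- recognise(query, picture): "xy" ([column, row] as shares, 0 to 1, of the picture: columns of its width, rows of its height, amid what is visible of it).
- masks_of(query, picture): "region" (400x640 bool, what is visible of it) and "xy" ([column, row] as shares, 0 to 1, of the picture: columns of its width, rows of its height, amid what is visible of it).
The state is a dict: "time": time; "joint_pos": joint angles; "dq": joint speeds; "effort": joint torques, N m; "eef_pos": TCP position; "tcp_rot": TCP orientation; "force": force on the tool from outside, world axes, zero at the start; "moment": the same for the moment, N m; "grip_width": finger opening in mm; "grip_force": force on a finger pad.
Only numpy, scipy, OpenCV 4.12 (cv2) and the standard library are available. Lean on these libraries where they do the work, as an engineer would, in place of code of your own. Each camera call takes 0.05 s, during which the arm holds its last target. There are 200 camera calls.

## Working session

There is one attempt and no reset: what is moved stays moved. The work goes in short steps, Python scripts to look and compute and a tool call to move; the robot and the scene stay as the last step left them, time stands still between calls to the robot, and variables do not carry over. Pictures are saved under pics/ and viewed, at most 10 in all, crops included, and the job is handed in when it is done.

Besides the shell and the picture viewer there is one more tool, called after "Call:" by a JSON object that holds its "api" and its "payload", one argument or row to a line. send_rows: Moves the arm, as the interface text tells. Its arguments: {"type":"object","properties":{"plan":{"type":"array","items":{"type":"array","items":{"type":"number"}}},"newtons":{"type":"number"}},"required":["plan"]}

```bash
mkdir -p pics
python3 - <<'E'
from cell import *
import cv2
s=read_state();print(s, tip_extent if not callable(tip_extent) else tip_extent())
for n in("top","scene"):
    p=read_camera(n);cv2.imwrite(f"pics/{n}0.png",p["pixels"]);print(n,p["intrinsics"],p["R"],p["t"])
    for q in("lamp","timer","key_grip","dish","dish_grip","ball_center","flange","stock_bin","oil_tin"):
        print(q,[(round(r["conf"],2),(r["xy"][0]*640,r["xy"][1]*400)) for r in recognise(q,p)[:2]])
E
```

```text
{'time': 0.0, 'joint_pos': array([ 1.02339450e+00,  3.51210272e-01,  1.65243592e+00, -3.25885671e-05,
        1.13909380e+00, -8.46217970e-02]), 'dq': array([ 0.00029868,  0.0009901 ,  0.00044502,  0.00096132,  0.00049385,
       -0.00027736]), 'effort': array([ 3.19409637e-04, -4.97334409e+01, -2.85254556e+01,  6.99635083e-02,
        2.58173759e-02, -1.08113325e-04]), 'eef_pos': array([245.34984944, 491.84510878, 211.91115578]), 'tcp_rot': array([-7.20367384e-01, -3.05754946e+00,  1.72726322e-03]), 'force': array([-0.50387996, -0.13346063, -0.15871296]), 'moment': array([ 0.01340187, -0.01131661, -0.01241839]), 'grip_force': 0.0, 'grip_width': 92.81286601779098} 22.0
top [[494.40792812   0.         320.90690142]
 [  0.         494.40792812 197.87330951]
 [  0.           0.           1.        ]] [[ 0.01751372 -0.99971342  0.01631996]
 [-0.98690053 -0.01990279 -0.16009754]
 [ 0.16037647 -0.01330228 -0.98696628]] [ 14.50844734 594.6348096  928.33694913]
lamp [(0.7, (358.784, 154.92))]
timer [(0.78, (401.28, 184.20000000000002))]
key_grip [(0.79, (405.376, 182.48))]
dish []
dish_grip 
[... 248 characters left out ...]
5.8227554 ]
 [  0.         397.30211892 195.63291993]
 [  0.           0.           1.        ]] [[-0.21025442  0.97750143 -0.01685324]
 [ 0.59345106  0.1139104  -0.79676864]
 [-0.77692273 -0.1775257  -0.60404942]] [ 123.92021729 -281.70002239 1301.80345405]
lamp [(0.92, (303.808, 251.12)), (0.44, (339.328, 184.4))]
timer [(0.77, (247.616, 199.67999999999998))]
key_grip [(0.7, (206.208, 190.2))]
dish [(0.68, (337.408, 190.52))]
dish_grip [(0.56, (337.08799999999997, 185.48))]
ball_center [(0.6, (336.192, 185.4)), (0.59, (337.79200000000003, 187.68))]
flange [(0.91, (234.30399999999997, 171.92000000000002))]
stock_bin [(0.56, (468.928, 265.88))]
oil_tin [(0.64, (203.776, 189.39999999999998))]
```

View pics/top0.png

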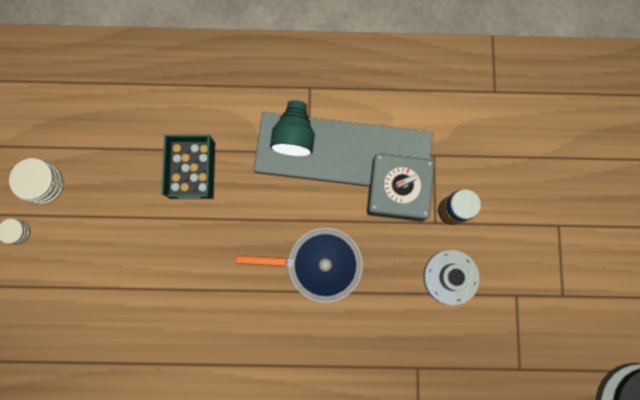

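View pics/scene0.png

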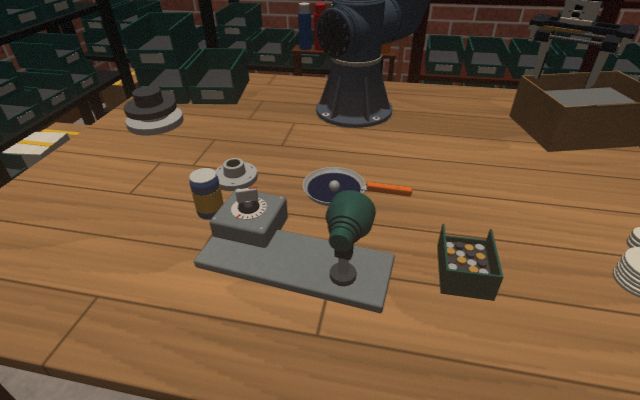

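Top view: dish at about (325,265) with its handle running left to (236,260), ball at (325,265), lamp glass at (292,150), timer key at (403,184), flange at (452,277), tin at (462,206), bin at (188,167). I'll enlarge the image to measure the lamp corners and the key.

Run:
```python
import cv2
im=cv2.imread("pics/top0.png")[90:290,230:490]
cv2.imwrite("pics/crop1.png",cv2.resize(im,None,fx=3,fy=3,interpolation=cv2.INTER_CUBIC))
```

```text
(no output)
```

View pics/crop1.png

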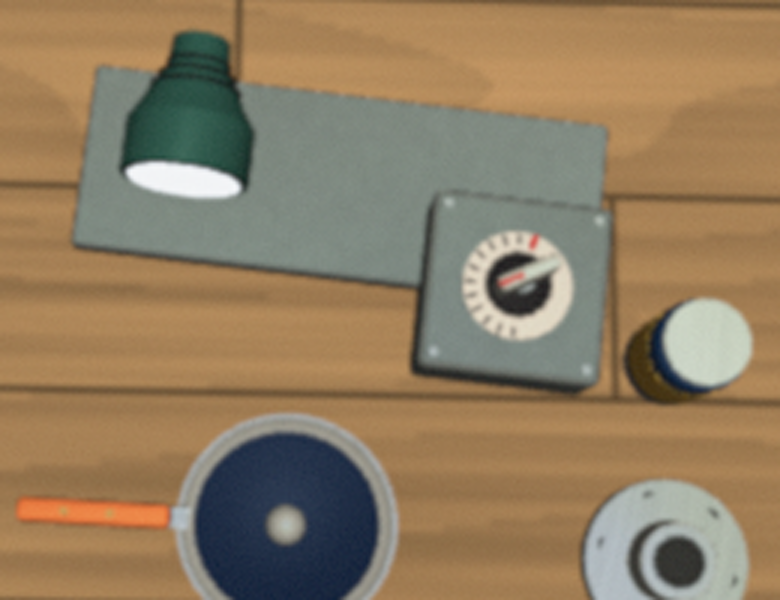

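The crop shows the slab corners at (98,66), (607,128) and (74,244), with the dial centre at (518,285). The key wing runs from (498,286), its red end, to (560,260), and the red tick is at (534,241). The ball is at (286,524), and the handle runs from (172,516) to (18,508).

```bash
cat > h.py <<'E'
import numpy as np
def ray(p,u,v,z):
    d=p["R"].T@np.linalg.solve(p["intrinsics"],[u,v,1]); o=-p["R"].T@p["t"]
    return o+d*(z-o[2])/d[2]
E
python3 - <<'E'
from cell import *
from h import *
from scipy.optimize import least_squares
p=read_camera("top"); W=lambda c,r,z: ray(p,230+(c+.5)/3-.5,90+(r+.5)/3-.5,z)[:2]
L=[(70,180,20,98,66),(70,-180,20,607,128),(-60,180,20,74,244),(-60,-120,60,517,286),(-0,-60,60,438,192),(0,-180,60,612,212)]
w=np.array([W(c,r,z) for _,_,z,c,r in L]); l=np.array(L)[:,:2]
T=lambda q,l:l@np.array([[np.cos(q[2]),np.sin(q[2])],[-np.sin(q[2]),np.cos(q[2])]])+q[:2]
s=least_squares(lambda q:(T(q,l)-w).ravel(),[500,-50,0]);q=s.x;print("lamp",q,"res",s.fun.reshape(-1,2).round(1))
print("key",T(q,np.array([-60,-120])),"glass",T(q,np.array([-35,100])),W(184,180,130),"beam",T(q,np.array([-165,100])))
a,b=W(498,286,108),W(560,260,108);print("wing",a,b,np.linalg.norm(a-b),(a+b)/2,"ang red",np.arctan2(*(a-b)[::-1]))
t=W(534,241,61)-W(518,285,61);print("tick ang",np.arctan2(*t[::-1]),"collar",W(519,284,68))
m=W(286,524,25);h1,h2=W(172,516,40),W(18,508,40);print("ball",m,"handle",h1,h2,np.linalg.norm(h1-m),np.linalg.norm(h2-m),np.arctan2(*(h2-h1)[::-1]),np.arctan2(*(h2-m)[::-1]))
print("rim",W((176+398)/2,524,30),"flange",W(665,560,10),"tin",W(706,343,100))
E
```

```text
lamp [ 6.91191423e+02 -1.99393095e+01 -1.04129476e-01] res [[ 1.   1.1]
 [ 0.3 -2.5]
 [-1.5  2.9]
 [-2.  -0.2]
 [ 1.8  1.5]
 [ 0.4 -2.8]]
key [ 619.04345006 -133.05283632] glass [666.77514345  83.15698179] [669.29793983  83.19600915] beam [537.47929845  96.66936368]
wing [ 611.58126051 -112.36395504] [ 628.87469298 -151.21934416] 42.530037275600286 [ 620.22797675 -131.7916496 ] ang red 1.9895442903952727
tick ang -0.34947423264434163 collar [ 620.88401969 -132.72412435]
ball [464.95477115  14.96690587] handle [468.35884817  89.41799414] [471.70500152 189.33229264] 74.52886879984622 174.49599913262932 1.5373186040456757 1.532102516518632
rim [464.82841636  14.43104252] flange [ 446.03136622 -239.59142161] tin [ 579.59300201 -243.60893025]
```

Call:
{"api": "send_rows", "payload": {
  "plan": [
    [1, -2, -1.2, 0, 0],
    [1, -4, -2.5, 0, 0],
    [1, -4, -2.5, 0, 0],
    [1, -4, -2.5, 0, 0],
    [1, -4, -2.5, 0, 0],
    [1, -4, -2.5, 0, 0],
    [1, -4, -2.5, 0, 0],
    [1, -4, -2.5, 0, 0],
    [1, -4, -2.5, 0, 0],
    [1, -4, -2.5, 0, 0],
    [1, -4, -2.5, 0, 0],
    [1, -4, -2.5, 0, 0],
    [1, -4, -2.5, 0, 0],
    [1, -4, -2.5, 0, 0],
    [1, -4, -2.5, 0, 0],
    [1, -3.3, -3, 0, 0],
    [1, 0, 0, 0, 0.17],
    [1, 0, 0, 0, 0.17],
    [1, 0, 0, 0, 0.17],
    [1, 0, 0, 0, 0.18]
  ]
}}

```text
time: 3.55
eef_pos: [619.0, -132.3, 212.3]
tcp_rot: [-1.72, -2.629, 0.0]
force: [0.6, 1.1, 0.5]
grip_width: 93.2
grip_force: 0.0
```

```bash
cat >> h.py <<'E'
from scipy.spatial.transform import Rotation as Ro
def wrist(p,s):
    "give wrist picture world R,t like the fixed cameras"
    T=np.eye(4);T[:3,:3]=Ro.from_rotvec(s["tcp_rot"]).as_matrix();T[:3,3]=s["eef_pos"]
    M=np.linalg.inv(T@np.array(p["mount"]));p["R"],p["t"]=M[:3,:3],M[:3,3];return p
def yaw(s):
    x=Ro.from_rotvec(s["tcp_rot"]).as_matrix()[:,0];return np.arctan2(x[1],x[0])
def goto(s,xy,z):
    "shift in tool axes, cm"
    return Ro.from_rotvec(s["tcp_rot"]).as_matrix().T@(np.r_[xy,z]-s["eef_pos"])/10
E
python3 - <<'E'
from cell import *
from h import *
import cv2
s=read_state();p=read_camera("wrist");print(s["time"],s["eef_pos"],yaw(s),s["joint_pos"].round(2))
cv2.imwrite("pics/w1.png",p["pixels"]);q=dict(p);wrist(q,s)
P=lambda X:(lambda c:(c[:2]/c[2]).round(1))(q["intrinsics"]@(q["R"]@X+q["t"]))
print(P(np.array([620,-132.3,108])),P(np.array([611.6,-112.4,108])),[(r["xy"][0]*640,r["xy"][1]*400) for r in recognise("key_grip",p)])
E
```

```text
3.55 [ 619.00404278 -132.30799124  212.31831666] 1.9829543558204445 [-0.28  0.5   1.42  0.    1.22 -0.7 ]
[319.1 195.2] [319.4 173.6] [(318.20799999999997, 184.48)]
```

View pics/w1.png

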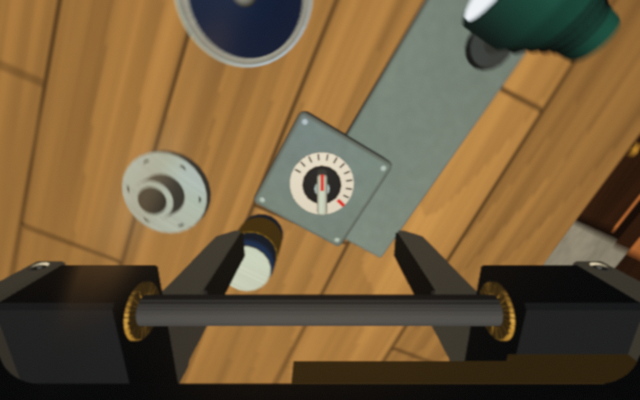

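The wrist view shows the wing upright at columns ~322, rows 173–213, so it's in line with the jaws. Next I'll descend and grip.

Call:
{"api": "send_rows", "payload": {
  "plan": [
    [0.6, 0, 0, 1.4, 0],
    [0.6, 0, 0, 2, 0],
    [0.6, 0, 0, 2, 0],
    [0.6, 0, 0, 2, 0],
    [0.6, 0, 0, 2, 0],
    [0.6, 0, 0, 1.2, 0],
    [0.6, 0, 0, 0.8, 0],
    [0, 0, 0, 0, 0],
    [0, 0, 0, 0, 0],
    [0, 0, 0, 0, 0],
    [0, 0, 0, 0, 0],
    [0, 0, 0, 0, 0],
    [0, 0, 0, 0, 0]
  ],
  "newtons": 50
}}

```text
time: 5.28
eef_pos: [621.1, -131.5, 98.9]
tcp_rot: [1.71, 2.631, 0.005]
force: [11.1, 5.3, -4.3]
grip_width: 8.8
grip_force: 50.0
```

Call:
{"api": "send_rows", "payload": {
  "plan": [
    [0, 0, 0.2, 0, 0],
    [0, 0, 0, 0, 0.06],
    [0, 0, 0, 0, 0.12],
    [0, 0, 0, 0, 0.15],
    [0, 0, 0, 0, 0.15],
    [0, 0, 0, 0, 0.15],
    [0, 0, 0, 0, 0.15],
    [0, 0, 0, 0, 0.15],
    [0, 0, 0, 0, 0.15],
    [0, 0, 0, 0, 0.15],
    [0, 0, 0, 0, 0.15],
    [0, 0, 0, 0, 0.15],
    [0, 0, 0, 0, 0.15],
    [0, 0, 0, 0, 0.15],
    [0, 0, 0, 0, 0.15],
    [0, 0, 0, 0, 0.15],
    [0, 0, 0, 0, 0]
  ]
}}

```text
time: 7.4
eef_pos: [621.6, -131.5, 98.8]
tcp_rot: [3.134, -0.22, 0.003]
force: [6.0, 0.1, 0.4]
grip_width: 8.4
grip_force: 50.0
```

Run:
```python
from cell import *
from h import *
s=read_state();print(yaw(s),s["force"],s["moment"],s["joint_pos"].round(2),s["eef_pos"])
```

```text
-0.14022676460667322 [5.9580747  0.08276145 0.39818136] [ 0.14668688 -0.88212298  0.04114991] [-0.28  0.63  1.51  0.    1.    1.43] [ 621.64162784 -131.54253133   98.78724817]
```

Call:
{"api": "send_rows", "payload": {
  "plan": [
    [0, 0, 0, 0, 0.05],
    [0, 0, 0, 0, 0.05],
    [0, 0, 0, 0, 0.05],
    [0, 0, 0, 0, 0.05],
    [0, 0, 0, 0, 0.05],
    [0, 0, 0, 0, 0]
  ]
}}

```text
time: 8.15
eef_pos: [621.6, -131.6, 98.8]
tcp_rot: [3.083, -0.605, 0.003]
force: [6.2, 0.4, -0.9]
grip_width: 8.7
grip_force: 50.1
```

Run:
```python
from cell import *
from h import *
s=read_state();print(yaw(s),s["force"],s["moment"],s["joint_pos"].round(2),s["effort"].round(3))
```

```text
-0.38767265484656294 [ 6.19728976  0.41295996 -0.88388807] [ 0.14548715 -0.88415203  0.09778692] [-0.28  0.63  1.51  0.    1.    1.68] [ -0.986 -61.848 -23.459  -0.392   1.343   0.45 ]
```

Call:
{"api": "send_rows", "payload": {
  "plan": [
    [0, 0, 0, 0, 0.04],
    [0, 0, 0, 0, 0.03],
    [0, 0, 0, 0, 0]
  ]
}}

```text
time: 8.52
eef_pos: [621.7, -131.6, 98.8]
tcp_rot: [3.06, -0.711, 0.003]
force: [5.7, 1.2, -0.2]
grip_width: 8.0
grip_force: 51.5
```

Run:
```python
from cell import *
from h import *
s=read_state();print(yaw(s),s["force"],s["moment"],s["joint_pos"].round(2),s["effort"].round(3),s["grip_width"])
```

```text
-0.45677281701441 [ 5.65758698  1.17182274 -0.18123696] [ 0.09460383 -0.92357781  0.44040194] [-0.28  0.63  1.51 -0.    1.    1.75] [ -1.309 -61.842 -23.456  -0.223   1.348   0.638] 8.046901512515376
```

The moment jumped to 0.44 N m, so the key is at its stop. I'll release it, rise and turn back.

Call:
{"api": "send_rows", "payload": {
  "plan": [
    [0.5, 0, 0, 0, 0],
    [0.5, 0, 0, 0, 0],
    [0.5, 0, 0, 0, 0],
    [0.5, 0, 0, 0, 0],
    [0.5, 0, 0, -1.5, 0],
    [0.5, 0, 0, -3, 0],
    [0.5, 0, 0, -4, 0],
    [0.6, 0, 0, -4, -0.16],
    [0.6, 0, 0, 0, -0.16],
    [0.6, 0, 0, 0, -0.16],
    [0.6, 0, 0, 0, -0.16],
    [0.6, 0, 0, 0, -0.16],
    [0.6, 0, 0, 0, -0.16],
    [0.6, 0, 0, 0, -0.16],
    [0.6, 0, 0, 0, -0.16],
    [0.6, 0, 0, 0, -0.16],
    [0.6, 0, 0, 0, -0.16],
    [0.6, 0, 0, 0, -0.16],
    [0.6, 0, 0, 0, -0.16],
    [0.6, 0, 0, 0, -0.07]
  ]
}}

```text
time: 11.02
eef_pos: [620.9, -131.5, 224.6]
tcp_rot: [2.263, 2.178, 0.001]
force: [-0.4, -0.3, 0.1]
grip_width: 55.8
grip_force: 0.0
```

Run:
```python
from cell import *
from h import *
import cv2
s=read_state();p=read_camera("wrist");print(s["time"],yaw(s),s["eef_pos"],goto(s,[468.4,107.6],200))
cv2.imwrite("pics/w2.png",p["pixels"])
```

```text
11.025 1.532550986726394 [ 620.91341962 -131.51056416  224.62197756] [ 23.31108754 -16.15664498   2.44141131]
```

View pics/w2.png

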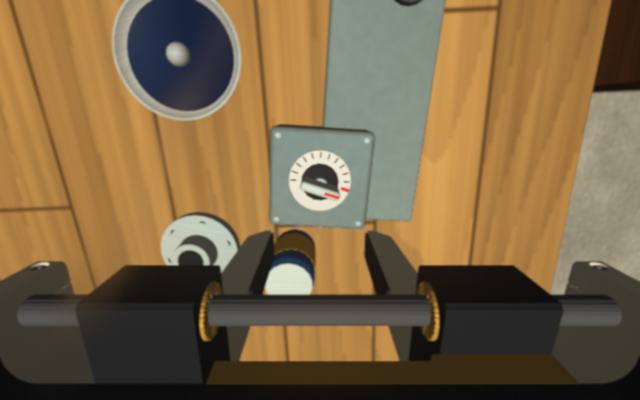

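The red line on the key, (302,183)→(340,199), points at the red tick (346,190), so the timer is fully wound. Next I'll go above the dish handle.

Call:
{"api": "send_rows", "payload": {
  "plan": [
    [0.6, 1.3, -1.2, 0, 0],
    [0.6, 2.6, -1.8, 0, 0],
    [0.6, 2.6, -1.8, 0, 0],
    [0.6, 2.6, -1.8, 0, 0],
    [0.6, 2.6, -1.8, 0, 0],
    [0.6, 2.6, -1.8, 0, 0],
    [0.6, 2.6, -1.8, 0, 0],
    [0.6, 2.6, -1.8, 0, 0],
    [0.6, 2.6, -1.6, 0, 0],
    [0.6, 1.2, -0.8, 2, 0],
    [0.6, 0, 0, 2, 0],
    [0.6, 0, 0, 0, 0]
  ]
}}

```text
time: 12.58
eef_pos: [468.3, 108.2, 183.3]
tcp_rot: [-2.268, -2.173, 0.002]
force: [-1.1, -0.2, -0.0]
grip_width: 55.3
grip_force: 0.0
```

Run:
```python
from cell import *
from h import *
import cv2
s=read_state();p=read_camera("wrist");print(s["time"],yaw(s),s["eef_pos"])
im=p["pixels"];cv2.imwrite("pics/w3.png",im);q=wrist(dict(p),s)
hsv=cv2.cvtColor(im,cv2.COLOR_BGR2HSV)
m=cv2.inRange(hsv,(4,180,140),(14,255,255))
n,l,st,c=cv2.connectedComponentsWithStats(m);k=1+st[1:,4].argmax();print(st[k],c[k])
ys,xs=np.where(l==k)
W=np.array([ray(q,x,y,45)[:2] for x,y in zip(xs[::7],ys[::7])])
mu=W.mean(0);u,S,v=np.linalg.svd(W-mu,full_matrices=False);d=v[0]*np.sign(v[0][1])
pr=(W-mu)@d;print("handle mean",mu,"ang",np.arctan2(d[1],d[0]),"ends",mu+d*pr.min(),mu+d*pr.max())
for r in recognise("ball_center",p)[:1]: print("ball",r["conf"],r["xy"],ray(q,r["xy"][0]*640,r["xy"][1]*400,25))
```

```text
12.575 1.5281925414647286 [468.27944338 108.17440119 183.3036497 ]
[ 312  106   16   93 1247] [319.78348035 153.11467522]
handle mean [471.26342962 143.84076482] ang 1.5255348666010184 ends [469.05584557  95.10004044] [473.45116    192.14314488]
ball 0.83 [0.4961, 0.6365] [462.89712927  15.72911268  25.        ]
```

View pics/w3.png

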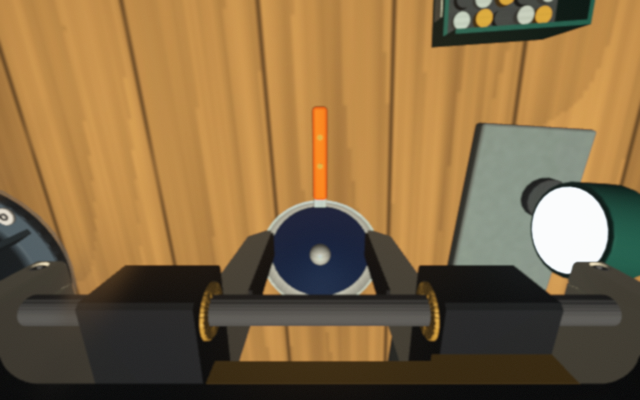

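The wrist view shows the handle upright at column 320, rows 106–199, and the ball centred at (320,255), so the grip is aligned. I'll descend and close softly.

Call:
{"api": "send_rows", "payload": {
  "plan": [
    [0.6, 0, 0.1, 1.5, 0],
    [0.6, 0, 0, 3, 0],
    [0.6, 0, 0, 3, 0],
    [0.5, 0, 0, 3, 0],
    [0.4, 0, 0, 2, 0],
    [0.4, 0, 0, 1.2, 0],
    [0.35, 0, 0, 0.7, 0],
    [0.3, 0, 0, 0, 0],
    [0.25, 0, 0, 0, 0],
    [0.22, 0, 0, 0, 0],
    [0.2, 0, 0, 0, 0],
    [0.18, 0, 0, 0, 0],
    [0.16, 0, 0, 0, 0],
    [0.14, 0, 0, 0, 0],
    [0.1, 0, 0, 0, 0]
  ],
  "newtons": 10
}}

```text
time: 14.55
eef_pos: [469.8, 108.1, 39.4]
tcp_rot: [-2.268, -2.174, 0.0]
force: [0.1, -0.4, -0.8]
grip_width: 9.9
grip_force: 0.0
```

Call:
{"api": "send_rows", "payload": {
  "plan": [
    [0, 0, 0, 0, 0],
    [0, 0, 0, 0, 0],
    [0, 0, 0, 0, 0],
    [0, 0, 0, 0, 0]
  ],
  "newtons": 58
}}

```text
time: 15.05
eef_pos: [469.8, 108.1, 39.4]
tcp_rot: [-2.268, -2.174, 0.0]
force: [0.2, 0.8, 0.5]
grip_width: 0.7
grip_force: 0.0
```

```bash
cat > look.py <<'E'
from cell import *
from h import *
import cv2
s=read_state();p=read_camera("wrist");print(s["time"],yaw(s),s["eef_pos"],s["force"],s["moment"],s["grip_width"],s["joint_pos"].round(2))
M=np.array(p["mount"])
for n in("ball_center","dish"):
  for r in masks_of(n,p)[:1]:
    ys,xs=np.where(r["region"]);print(n,r["conf"],np.array(r["xy"])*[640,400],xs.min(),xs.max(),ys.min(),ys.max())
    if n=="ball_center":
        # ball in tool axes, at height z=8 under grasp (ball 11 mm below handle centre -> tool z 14)
        d=M[:3,:3]@np.linalg.solve(p["intrinsics"],[r["xy"][0]*640,r["xy"][1]*400,1]);o=M[:3,3];print("ball tool",o+d*(14-o[2])/d[2])
cv2.imwrite("pics/last.png",p["pixels"])
E
python3 look.py
```

```text
15.05 1.5288153948980279 [469.76514762 108.08301295  39.43238069] [0.24520327 0.77704838 0.4785996 ] [-0.05163878  0.06604684 -0.05094891] 0.694855453720469 [ 0.13  0.5   1.95 -0.    0.69  0.17]
ball_center 0.6 [316.288 341.32 ] 314 323 326 359
ball tool [-92.21839655  -1.68339311  14.        ]
dish 0.73 [314.88 162.48] 302 330 102 232
```

View pics/last.png

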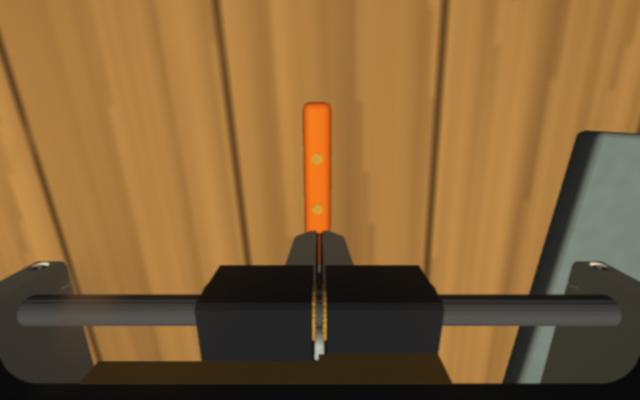

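Run:
```python
from cell import *
import cv2
p=read_camera("scene");im=p["pixels"][120:270,260:460]
cv2.imwrite("pics/sc2.png",cv2.resize(im,None,fx=4,fy=4,interpolation=cv2.INTER_CUBIC))
```

```text
(no output)
```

View pics/sc2.png

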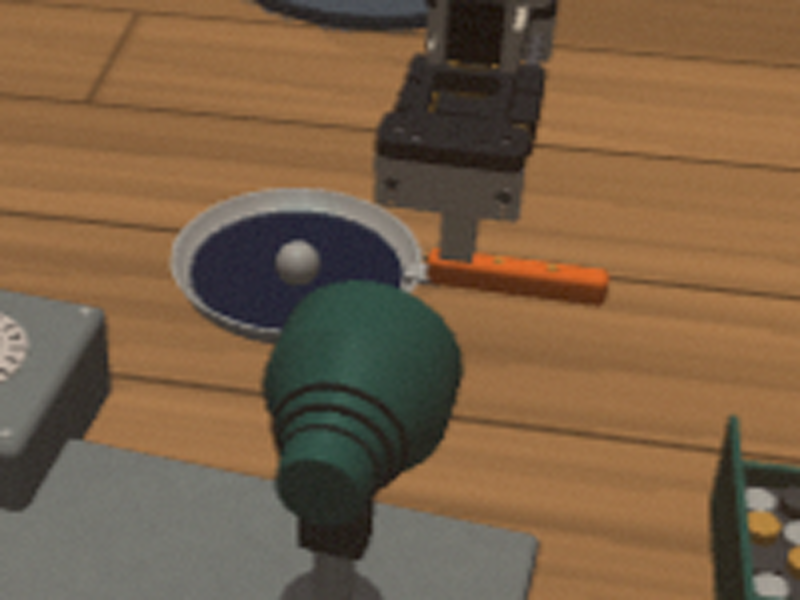

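The wrist view shows the handle at columns 304–330 vanishing under the closed fingers. The scene view shows the finger ending at the handle's top edge, (458,262) in the crop, so the grasp missed. I'll project the fingertip into the scene image to see which side it's on.

Run:
```python
from cell import *
from h import *
p=read_camera("scene");print(tip_extent)
P=lambda X:((lambda c:(c[:2]/c[2]))(p["intrinsics"]@(p["R"]@np.array(X)+p["t"]))-[260,120])*4
for X in([469.8,108,17],[469.8,108,45],[469.8,108,55],[455,108,17],[455,108,30],[478,109,45],[478,92,45],[473,190,45],[461,190,45],[481,190,45],[481,190,27],[465,16,25]):print(X,P(X).round(0))
```

```text
22.0
[469.8, 108, 17] [452. 295.]
[469.8, 108, 45] [455. 255.]
[469.8, 108, 55] [457. 241.]
[455, 108, 17] [454. 280.]
[455, 108, 30] [456. 262.]
[478, 109, 45] [456. 264.]
[478, 92, 45] [425. 261.]
[473, 190, 45] [604. 275.]
[461, 190, 45] [605. 262.]
[481, 190, 45] [604. 283.]
[481, 190, 27] [600. 310.]
[465, 16, 25] [295. 261.]
```

Run:
```python
from cell import *
from h import *
p=read_camera("wrist");s=read_state();M=np.linalg.inv(np.array(p["mount"]));K=p["intrinsics"]
print(np.array(p["mount"]).round(3),K[0,0])
P=lambda X:(lambda c:(K@c/c[2])[:2].round(0).tolist()+[round(c[2])])(M[:3,:3]@np.array(X,float)+M[:3,3])
for z in(-40,-20,-6,0,10,22):print(z,[P([x,0,z]) for x in(-7.5,0,7.5,12)])
for x in(0,10,83):print("handle",P([x,8,-6]),P([x,-8,-6]), P([x,8,22]),P([x,-8,22]),P([x,8,34]),P([x,-8,34]))
```

```text
[[-1.00000e-03 -9.59000e-01 -2.82000e-01  7.93220e+01]
 [ 1.00000e+00 -1.00000e-03  1.00000e-03  2.92000e-01]
 [-1.00000e-03 -2.82000e-01  9.59000e-01 -1.73481e+02]
 [ 0.00000e+00  0.00000e+00  0.00000e+00  1.00000e+00]] 294.0818906332012
-40 [[318.0, 285.0, 153], [318.0, 273.0, 150], [318.0, 259.0, 148], [318.0, 251.0, 147]]
-20 [[318.0, 266.0, 172], [318.0, 254.0, 170], [318.0, 242.0, 168], [318.0, 235.0, 166]]
-6 [[318.0, 255.0, 185], [318.0, 244.0, 183], [318.0, 233.0, 181], [318.0, 226.0, 180]]
0 [[318.0, 250.0, 191], [318.0, 240.0, 189], [318.0, 229.0, 187], [318.0, 222.0, 185]]
10 [[318.0, 244.0, 201], [318.0, 234.0, 198], [318.0, 223.0, 196], [318.0, 217.0, 195]]
22 [[318.0, 236.0, 212], [318.0, 227.0, 210], [318.0, 217.0, 208], [318.0, 211.0, 207]]
handle [331.0, 244.0, 183] [305.0, 244.0, 183] [329.0, 227.0, 210] [307.0, 227.0, 210] [329.0, 221.0, 221] [308.0, 221.0, 221]
handle [331.0, 229.0, 180] [305.0, 229.0, 180] [330.0, 214.0, 207] [307.0, 214.0, 207] [329.0, 208.0, 219] [308.0, 208.0, 219]
handle [333.0, 104.0, 160] [303.0, 104.0, 160] [331.0, 105.0, 186] [305.0, 105.0, 186] [330.0, 105.0, 198] [306.0, 105.0, 198]
```

The finger ends appear at about tool z −6, not +22: they show at row 232, and the scene crop puts the tip near z ≈ 45–50. So the fingers closed just above the handle. I'll reopen and go lower in steps, checking the force.

Call:
{"api": "send_rows", "payload": {
  "plan": [
    [0.5, 0, 0, 0, 0],
    [0.5, 0, 0, 0, 0],
    [0.5, 0, 0, 0, 0],
    [0.5, 0, 0, 0, 0],
    [0.5, 0, 0, 0.4, 0],
    [0.5, 0, 0, 0.6, 0],
    [0.5, 0, 0, 0.4, 0],
    [0.5, 0, 0, 0.2, 0],
    [0.5, 0, 0, 0, 0]
  ],
  "newtons": 10
}}

```text
time: 16.48
eef_pos: [469.7, 108.0, 23.3]
tcp_rot: [-2.268, -2.174, 0.0]
force: [0.6, -0.7, 0.9]
grip_width: 46.5
grip_force: 0.0
```

Run:
```python
from cell import *
import cv2,importlib,cell
print(cell.tip_extent)
p=read_camera("scene");im=p["pixels"][120:270,260:460]
cv2.imwrite("pics/sc3.png",cv2.resize(im,None,fx=4,fy=4,interpolation=cv2.INTER_CUBIC))
```

```text
22.0
```

View pics/sc3.png

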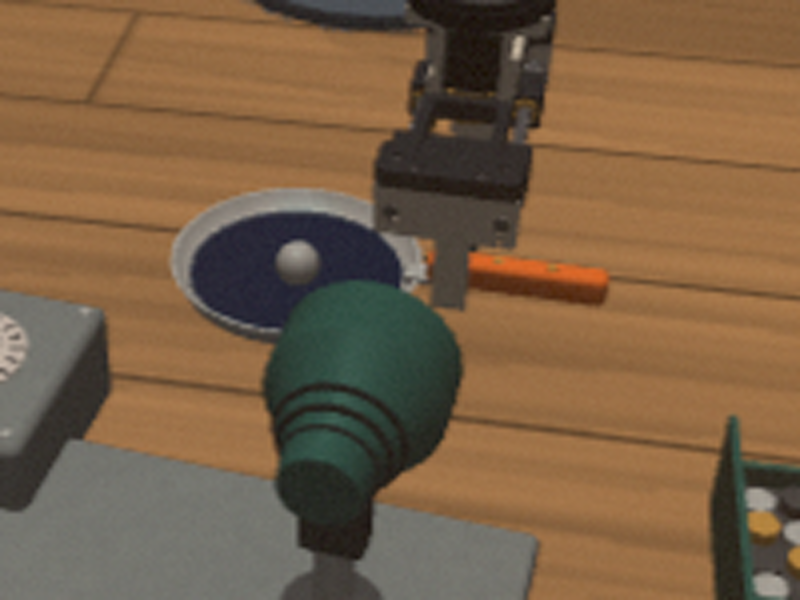

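The finger tip is at crop (450,308), i.e. about z ≈ 30 and in front of the handle, which agrees with short fingers. I'll go 9 mm lower and close.

Call:
{"api": "send_rows", "payload": {
  "plan": [
    [0.45, 0, 0, 0.3, 0],
    [0.4, 0, 0, 0.4, 0],
    [0.35, 0, 0, 0.2, 0],
    [0.3, 0, 0, 0, 0],
    [0.26, 0, 0, 0, 0],
    [0.23, 0, 0, 0, 0],
    [0.21, 0, 0, 0, 0],
    [0.19, 0, 0, 0, 0],
    [0.17, 0, 0, 0, 0],
    [0.15, 0, 0, 0, 0],
    [0.1, 0, 0, 0, 0],
    [0.1, 0, 0, 0, 0]
  ],
  "newtons": 10
}}

```text
time: 18.02
eef_pos: [469.6, 108.1, 14.4]
tcp_rot: [-2.268, -2.174, 0.0]
force: [-2.2, -0.4, 1.2]
grip_width: 16.1
grip_force: 10.0
```

Call:
{"api": "send_rows", "payload": {
  "plan": [
    [0, 0, 0, 0, 0],
    [0, 0, 0, 0, 0],
    [0, 0, 0, 0, 0],
    [0, 0, 0, -0.1, 0],
    [0, 0, 0, -0.3, 0],
    [0, 0, 0, -0.3, 0],
    [0, 0, 0, -0.3, 0],
    [0, 0, 0, -0.2, 0],
    [0, 0, 0, 0, 0],
    [0, 0, 0, 0, 0],
    [0, 0, 0, 0, 0],
    [0, 0, 0, 0, 0]
  ],
  "newtons": 60
}}

```text
time: 19.52
eef_pos: [469.8, 108.1, 26.4]
tcp_rot: [-2.268, -2.174, 0.0]
force: [-0.7, 0.1, -4.1]
grip_width: 15.6
grip_force: 60.0
```

```bash
cat > chk.py <<'E'
# top view: dish (blue floor centroid, holes filled) against ball (grey blob inside)
from cell import *
from h import *
import cv2,sys
s=read_state();p=read_camera("top");im=p["pixels"];h=cv2.cvtColor(im,cv2.COLOR_BGR2HSV)
print(s["time"],yaw(s),s["eef_pos"],s["force"].round(1),s["moment"].round(2),s["grip_width"])
m=cv2.inRange(h,(105,90,20),(130,255,140))
n,l,st,c=cv2.connectedComponentsWithStats(m);k=1+st[1:,4].argmax();print("blue",st[k])
cs,_=cv2.findContours((l==k).astype(np.uint8),cv2.RETR_EXTERNAL,cv2.CHAIN_APPROX_NONE)
hull=cv2.convexHull(max(cs,key=cv2.contourArea));e=cv2.fitEllipse(hull);print("ellipse",e)
f=np.zeros(m.shape,np.uint8);cv2.fillPoly(f,[hull],1);f=cv2.erode(f,np.ones((7,7)))
g=((f>0)&(im[:,:,2]>70)&(h[:,:,1]<100)).astype(np.uint8)
n,l,st,c=cv2.connectedComponentsWithStats(g)
if n>1:
    k=1+st[1:,4].argmax();dz=s["eef_pos"][2]-14.4
    b=ray(p,*c[k],25+dz);d=ray(p,*e[0],20+dz);print("ball px",c[k],st[k,4],"ball",b,"dish",d,"diff",(b-d)[:2])
    R=Ro.from_rotvec(s["tcp_rot"]).as_matrix();print("ball in tool",R.T@(b-s["eef_pos"]))
for r in recognise("ball_center",p)[:1]: print("net ball",np.array(r["xy"])*[640,400],r["conf"])
E
python3 chk.py
```

```text
19.525 1.528757617255924 [469.75496176 108.05375872  26.37208795] [-0.7  0.1 -4.1] [0.17 0.03 0.01] 15.570323266789492
blue [ 311  234   45   61 2049]
ellipse ((327.4852294921875, 264.17620849609375), (54.60300064086914, 61.613548278808594), 174.42955017089844)
ball px [325.20529801 264.04635762] 151 ball [465.18720213  14.8626057   36.97208795] dish [465.15583864  10.25690732  31.97208795] diff [0.03136349 4.60569839]
ball in tool [-93.30106699  -0.64843021 -10.59744615]
```

It's lifted, and the ball hasn't shifted (465.2,14.9 against 465.0,15.0), so the dish is level. I'll continue up, then across.

Call:
{"api": "send_rows", "payload": {
  "plan": [
    [0, 0, 0, -0.1, 0],
    [0, 0, 0, -0.3, 0],
    [0, 0, 0, -0.5, 0],
    [0, 0, 0, -0.7, 0],
    [0, 0, 0, -0.7, 0],
    [0, 0, 0, -0.7, 0],
    [0, 0, 0, -0.7, 0],
    [0, 0, 0, -0.7, 0],
    [0, 0, 0, -0.7, 0],
    [0, 0, 0, -0.7, 0],
    [0, 0, 0, -0.7, 0],
    [0, 0, 0, -0.7, 0],
    [0, 0, 0, -0.7, 0],
    [0, 0, 0, -0.6, 0],
    [0, 0, 0, -0.4, 0],
    [0, 0, 0, -0.3, 0],
    [0, 0, 0, -0.1, 0]
  ]
}}

```text
time: 21.75
eef_pos: [469.8, 108.1, 119.5]
tcp_rot: [2.268, 2.174, 0.0]
force: [1.2, 0.3, -3.5]
grip_width: 15.7
grip_force: 60.0
```

Call:
{"api": "send_rows", "payload": {
  "plan": [
    [0, 0.05, 0.05, 0, 0],
    [0, 0.1, 0.1, 0, 0],
    [0, 0.2, 0.15, 0, 0],
    [0, 0.3, 0.25, 0, 0],
    [0, 0.4, 0.35, 0, 0],
    [0, 0.5, 0.45, 0, 0.005],
    [0, 0.6, 0.55, 0, 0.005],
    [0, 0.65, 0.6, 0, 0.01],
    [0, 0.7, 0.6, 0, 0.01],
    [0, 0.7, 0.6, 0, 0.01],
    [0, 0.7, 0.6, 0, 0.01],
    [0, 0.7, 0.6, 0, 0.005],
    [0, 0.65, 0.6, 0, 0.005],
    [0, 0.6, 0.5, 0, 0],
    [0, 0.5, 0.45, 0, 0],
    [0, 0.4, 0.35, 0, 0],
    [0, 0.3, 0.25, 0, 0],
    [0, 0.2, 0.2, 0, 0],
    [0, 0.1, 0.1, 0, 0],
    [0, 0.05, 0.05, 0, 0]
  ]
}}

```text
time: 24.25
eef_pos: [549.8, 186.3, 119.4]
tcp_rot: [-2.332, -2.105, 0.0]
force: [0.4, -0.4, -3.2]
grip_width: 15.5
grip_force: 60.0
```

```bash
python3 chk.py
python3 - <<'E'
from cell import *
from h import *
s=read_state();b=np.array([537.5,96.7]);a=1.467;h=93
print(goto(s,b+h*np.array([np.cos(a),np.sin(a)]),119.4), yaw(s)-a)
E
```

```text
24.25 1.4687536201111426 [549.8125408  186.29167297 119.43341809] [ 0.4 -0.4 -3.2] [0.16 0.06 0.01] 15.537002165427532
blue [ 254  188   63   66 3084]
ellipse ((284.0656433105469, 220.4202117919922), (64.10381317138672, 65.93956756591797), 3.2969019412994385)
ball px [283.08602151 219.55913978] 186 ball [540.19025495  93.84770415 130.03341809] dish [539.24708022  92.35278833 125.03341809] diff [0.94317473 1.49491581]
ball in tool [-92.94352845  -0.155617   -10.59773844]
net ball [284.096 220.92 ] 0.5
[ 0.26325946 -0.29188079  0.00251578] 0.001794090711109586
```

Call:
{"api": "send_rows", "payload": {
  "plan": [
    [0, 0.05, -0.05, 0, 0],
    [0, 0.1, -0.1, 0, 0],
    [0, 0.1, -0.1, 0, 0],
    [0, 0, -0.05, 0, 0],
    [0, 0, 0, 0, 0],
    [0, 0, 0, 0, 0],
    [0, 0, 0, 0, 0],
    [0, 0, 0, 0, 0],
    [0, 0, 0, 0, 0],
    [0, 0, 0, 0, 0],
    [0, 0, 0, 0, 0],
    [0, 0, 0, 0, 0],
    [0, 0, 0, 0, 0],
    [0, 0, 0, 0, 0],
    [0, 0, 0, 0, 0],
    [0, 0, 0, 0, 0],
    [0, 0, 0, 0, 0],
    [0, 0, 0, 0, 0],
    [0, 0, 0, 0, 0],
    [0, 0, 0, 0, 0]
  ]
}}

```text
time: 26.85
eef_pos: [547.1, 189.1, 119.4]
tcp_rot: [-2.332, -2.105, 0.0]
force: [0.2, -0.2, -3.7]
grip_width: 15.7
grip_force: 60.0
```

```bash
python3 chk.py
python3 - <<'E'
import numpy as np
for t in(-.01,-.02,-.03,-.04,-.05,-.06):print(t,9.3*(np.cos(t)-1),9.3*np.sin(t))
E
```

```text
26.85 1.468789233193771 [547.05196197 189.0962724  119.4225847 ] [ 0.2 -0.2 -3.7] [ 0.16  0.07 -0.07] 15.660182433727076
blue [ 252  190   63   65 3098]
ellipse ((281.7576599121094, 222.0186767578125), (65.12134552001953, 66.45464324951172), 48.920188903808594)
ball px [281.65591398 221.03225806] 186 ball [537.49057278  96.32584567 130.0225847 ] dish [536.27635809  96.41613918 125.0225847 ] diff [ 1.21421469 -0.09029351]
ball in tool [-9.32621853e+01 -6.55396097e-02 -1.05968267e+01]
net ball [283.584 219.2  ] 0.46
-0.01 -0.0004649961250130508 -0.09299845000774999
-0.02 -0.0018599380008268664 -0.18598760024799765
-0.03 -0.00418468613441585 -0.27895815188320966
-0.04 -0.007439008052905383 -0.37190080793569774
-0.05 -0.011622578326813572 -0.4648062742173085
-0.06 -0.016734978602601036 -0.5576652602588348
```

The ball is at (537.5,96.3,130) and has been held for 2 s. Now the quarter turn about the ball.

Call:
{"api": "send_rows", "payload": {
  "plan": [
    [0, 0, -0.093, 0, -0.01],
    [0, -0.002, -0.186, 0, -0.02],
    [0, -0.004, -0.279, 0, -0.03],
    [0, -0.007, -0.372, 0, -0.04],
    [0, -0.0116, -0.465, 0, -0.05],
    [0, -0.0116, -0.465, 0, -0.05],
    [0, -0.0116, -0.465, 0, -0.05],
    [0, -0.0116, -0.465, 0, -0.05],
    [0, -0.0116, -0.465, 0, -0.05],
    [0, -0.0116, -0.465, 0, -0.05],
    [0, -0.0116, -0.465, 0, -0.05],
    [0, -0.0116, -0.465, 0, -0.05],
    [0, -0.0116, -0.465, 0, -0.05],
    [0, -0.0116, -0.465, 0, -0.05],
    [0, -0.0116, -0.465, 0, -0.05],
    [0, -0.0116, -0.465, 0, -0.05],
    [0, -0.0116, -0.465, 0, -0.05],
    [0, -0.0116, -0.465, 0, -0.05],
    [0, -0.0116, -0.465, 0, -0.05],
    [0, -0.0116, -0.465, 0, -0.05]
  ]
}}

```text
time: 29.45
eef_pos: [470.6, 161.4, 119.5]
tcp_rot: [-1.18, -2.912, 0.0]
force: [-0.4, 0.1, -3.4]
grip_width: 15.5
grip_force: 60.0
```

Call:
{"api": "send_rows", "payload": {
  "plan": [
    [0, -0.0116, -0.465, 0, -0.05],
    [0, -0.0116, -0.465, 0, -0.05],
    [0, -0.0116, -0.465, 0, -0.05],
    [0, -0.0116, -0.465, 0, -0.05],
    [0, -0.0116, -0.465, 0, -0.05],
    [0, -0.0116, -0.465, 0, -0.05],
    [0, -0.0116, -0.465, 0, -0.05],
    [0, -0.0116, -0.465, 0, -0.05],
    [0, -0.0116, -0.465, 0, -0.05],
    [0, -0.0116, -0.465, 0, -0.05],
    [0, -0.0116, -0.465, 0, -0.05],
    [0, -0.007, -0.372, 0, -0.04],
    [0, -0.004, -0.279, 0, -0.03],
    [0, -0.002, -0.186, 0, -0.02],
    [0, -0.002, -0.186, 0, -0.02],
    [0, 0, -0.093, 0, -0.01],
    [0, 0, 0, 0, 0],
    [0, 0, 0, 0, 0],
    [0, 0, 0, 0, 0],
    [0, 0, 0, 0, 0]
  ]
}}

```text
time: 31.95
eef_pos: [445.0, 106.2, 119.4]
tcp_rot: [0.161, 3.137, -0.0]
force: [-0.4, 0.1, -2.6]
grip_width: 15.7
grip_force: 60.0
```

```bash
python3 chk.py; python3 -c "
from cell import *;import cv2
cv2.imwrite('pics/end.png',read_camera('top')['pixels'])"
```

```text
31.95 3.038816424413137 [445.04138348 106.15294136 119.43742537] [-0.4  0.1 -2.6] [0.08 0.24 0.02] 15.709810234105431
blue [ 250  190   66   51 2163]
ellipse ((282.34649658203125, 222.141845703125), (64.6293716430664, 66.14978790283203), 68.73505401611328)
ball px [282.16384181 221.56497175] 177 ball [536.54837072  95.38817872 130.03742537] dish [536.07251457  95.35033133 125.03742537] diff [0.47585615 0.03784739]
ball in tool [-92.12862716  -1.31985034 -10.59919255]
net ball [283.328 220.52 ] 0.49
```

View pics/end.png

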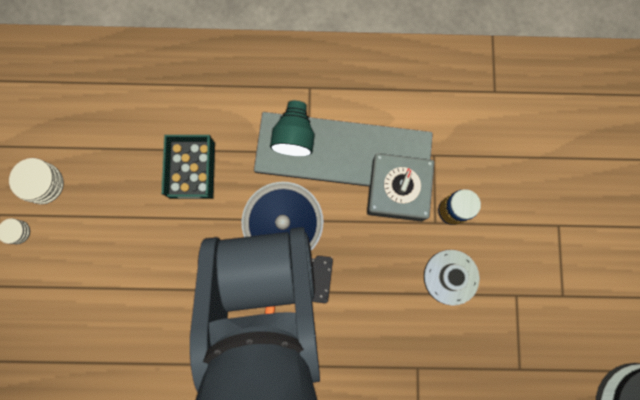

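The final view shows the ball centred in the dish at (282,221) in front of the lamp, with the handle pointing away at (270,310). The key is on its tick and the bystanders haven't moved. I'll hand the job in.

```bash
python3 -c "
from cell import *
print(finish_job())"
```

```text
the job is handed in; nothing more can be done
None
```

The job is handed in at about 32 s, judge's result not shown: timer wound to its stop, ball held for over 2 s within about 1–2 mm of my estimate of the beam point, then the dish turned a quarter turn until its handle points straight away from the lamp, and still held up there; my first close on the handle missed just above it and did not disturb the dish or the ball.

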